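# Strip the bottle-cap drying stand and load the steriliser

## Task

First slide the blue rack plate over the steriliser base until its hole drops over the red pin, so it lies flat and in line with the base, on the end away from the button. Then work every bottle cap off the drying stand with a back-and-forth twist while pulling gently upward - never yank one straight, for the sprung peg must not be drawn up by more than about a centimetre - and stand the caps upright wholly on the rack plate. When all of them are loaded and let go, press the green start button fully down, and leave the bottle, scoop and funnel where they are.

Things in the scene. Friction and masses are not known exactly. Their poses are not given: they have to be found in the camera images.
- ster: White steriliser base, fixed, a block 320 x 190 x 40 mm (x, y, z); origin at the centre of its underside, z up, x along its length, flat deck 40 mm above the counter. At x = -110 mm on the deck is the start button, at x = -35 mm the red pin. The seated rack plate is centred at x = +45 mm, y = 0, turned as the base is.
- pin_tip (a point): Top centre of the red locating pin on the base's deck: 16 mm across, 9 mm high, fixed upright.
- start_top (a point): Top centre of the green start button, 34 mm across, pressed straight down; it springs back.
- start (a joint): Travel of the start button, 0 up to 0.006 m fully down; 0.0045 m or more counts as pressed, the full travel takes about 4 N.
- plate_grip (a point): Loose blue rack plate with dark slots, 210 x 140 x 10 mm (x, y, z), 0.3 kg. This point is in its white upright grip fin at the plate's centre, 35 mm above the plate's underside. The fin is 14 mm thick along x, 60 mm along y, and reaches up to 55 mm above the underside. x points along the plate to the end without the hole.
- plate_hole (a point): Centre of the square through-hole in the rack plate, at its underside: 22 x 22 mm, 80 mm from the fin towards the plate's -x end.
- stand: Fixed round white stand, 210 mm across, 20 mm high; origin under its centre. Pegs 0, 1, 2, 46 mm high, stand 65 mm out at 0, 120, -120 degrees from its x axis. Three sprung bumps on each, 24 mm above the stand's top, grip the cap's bore: free after 30 mm of lift on the peg, clear of the peg after 50. A straight pull meets 14 to 24 N; turning the cap meanwhile makes it far easier.
- cap0_center (a point): Centre (half-way up) of the orange bottle cap: a round ribbed plastic dome 52 mm across, 62 mm high, 0.08 kg, closed at the top, open below with a bore 36 mm across; z up along its axis. It starts friction-fitted on one of the pegs, its lower rim on the stand. May be absent.
- cap1_center (a point): Centre (half-way up) of the yellow bottle cap: a round ribbed plastic dome 52 mm across, 62 mm high, 0.08 kg, closed at the top, open below with a bore 36 mm across; z up along its axis. It starts friction-fitted on one of the pegs, its lower rim on the stand. May be absent.
- cap2_center (a point): Centre (half-way up) of the blue bottle cap: a round ribbed plastic dome 52 mm across, 62 mm high, 0.08 kg, closed at the top, open below with a bore 36 mm across; z up along its axis. It starts friction-fitted on one of the pegs, its lower rim on the stand. May be absent.
- peg0 (a joint): How far peg 0 is drawn up out of the stand, m. 0 at rest; it begins to rise at a pull of 4 N and rises 1 mm for each further 0.8 N. It must stay under 0.010.
- peg1 (a joint): How far peg 1 is drawn up out of the stand, m. 0 at rest; it begins to rise at a pull of 4 N and rises 1 mm for each further 0.8 N. It must stay under 0.010.
- peg2 (a joint): How far peg 2 is drawn up out of the stand, m. 0 at rest; it begins to rise at a pull of 4 N and rises 1 mm for each further 0.8 N. It must stay under 0.010.
- bottle: Bystander: empty glass baby bottle, 60 mm across, 145 mm high; origin at the centre of its underside.
- scoop: Bystander: green scoop with a cup 44 mm across and a handle 107 mm out to -x, 30 mm high; origin under the cup's centre.
- funnel: Bystander: clear plastic funnel standing mouth down, 100 mm across, 95 mm high; origin at the centre of its underside.
Not all that is in view belongs to the job. Of the things like the part that bears cap0_center, leave any that is grey, turquoise or white; of the rest the larger one is meant.

How it is judged:
By the outcome, as a careful person would: the job done as asked, in the order asked, and still so for the second after the job is handed in, with the robot touching nothing.
Of cap0, cap1, cap2 only 2 to 3 are there at a start; the rules pass over those that are not, and their reading is None.
At some moment in a run one of plate may be knocked a few centimetres aside while the robot is not near it.
It also fails if it takes over 210 s, if anything falls off the work surface, if the arm or the gripper's body presses on something with over 40 N, if the wrist force passes 120 N, or if a joint passes its speed limit or range.

## Robot

A 7-joint arm with a two-finger parallel gripper is mounted at the origin on the work surface. World frame = base frame: x ahead of the robot, y to its left, z up, the work surface at z = 0. Lengths are in mm, angles in rad, forces in N, time in s.
With the tool pointing down it reaches from about 350 to 900 mm from the base axis. Payload 8.1 kg.
Tool frame: the origin (TCP) lies midway between the tips of the shut fingers; the grasp point (between the pads) lies 19 mm behind it; z points along the fingers, y is the line along which they close (so a half turn about z gives the same grasp; the last joint's range is limited). The gripper opens to 92 mm and grips with 3 to 60 N. Pads are 19 mm wide; open, the fingers measure 130 mm over their backs; the gripper's body (75 mm by 190 mm) begins 47 mm behind the grasp point.
Start: joints at [-1.442, 0.434, 0.025, 1.573, -0.012, 1.134, -0.075], TCP at [143.608, 608.291, 226.742] pointing down, gripper open.
Joint ranges: [-2.62, 2.62], [-0.44, 2.09], [-1.27, 1.32], [0.08, 2.57], [-1.32, 4.46], [0.12, 2], [-2.74, 2.74]. Speed limits (rad/s): [2.22, 2.22, 3.01, 3.01, 3.14, 3.14, 3.14].

## Interface

Orientations are given as a rotation vector (axis times angle).
In Python, from station import * gives the robot as it stands.
- The arm moves only by the tool play_rows, never from a script. Its argument "rows" is a list of rows, each a list of 3 entries, a list of its own where there are three numbers: the shift along the tool's x, y, z in mm, then the turn, a rotation vector about the tool's x, y, z in rad, then the opening, from 0 (shut) to 1 (fully open). In form: [[[tx, ty, tz], [wx, wy, wz], grip], ...]. A call has 1 to 8 rows; each row shifts and turns the commanded pose from where the row before left it, along the tool's axes as they then stand; what a row does not reach is not made up. A row lasts 1/10 s, in which the tool goes at most 50 mm and 8.59 degrees, less where a joint would pass 70% of its speed; a pose out of reach is approached as far as the arm can. A call with a gripper value outside its range is refused whole. The fingers move at their own pace and stop on an object; the grip force is fixed at half the most. Time passes only in rows, so rows that do not move let the fingers close. It gives the time, the measured TCP pose, the force, the opening and the grip force at its end, in the units of the state.
- get_state(): the state, without advancing time (a new reading comes with each control period).
- grab_frame(name): name is "side" or "top"; returns a dict with "img" (480x640x3 uint8, red, green, blue), "fx", "fy", "cx", "cy" (pixels), "world_from_camera" (4x4, takes a point from camera to world coordinates). Camera axes: x right, y up, looking along -z (the intrinsics and any distortion apply to the point x, -y, -z); pixel columns grow to the right and rows downward; lengths in mm; the calibration is good to about 2 mm. A picture is of the moment at which its call begins. There is no depth.
- close_job(): hands the job in; it is judged then, once.
The state is a dict: "time": time; "joint_pos": joint angles; "joint_vel": joint speeds; "effort": joint torques, N m; "tool_pos": TCP position; "tcp_rot": TCP orientation; "ft_force": force on the tool from outside, world axes, zero at the start; "ft_torque": the same for the moment, N m; "width": finger opening in mm; "finger_force": force on a finger pad.
Only numpy, scipy, OpenCV 4.12 (cv2) and the standard library are available. Lean on these libraries where they do the work, as an engineer would, in place of code of your own. Each camera call takes 0.05 s, during which the arm holds its last target. There are 200 camera calls.

## Working session

There is one attempt and no reset: what is moved stays moved. The work goes in short steps, Python scripts to look and compute and a tool call to move; the robot and the scene stay as the last step left them, time stands still between calls to the robot, and variables do not carry over. Pictures are saved under pics/ and viewed, at most 14 in all, crops included, and the job is handed in when it is done.

Besides the shell and the picture viewer there is one more tool, called after ">>>" as name([rows], argument=value, ...), one row to a line, values as JSON. play_rows: Moves the arm, as the interface text tells. Its arguments: {"type":"object","properties":{"rows":{"type":"array","items":{"type":"array"}}},"required":["rows"]}

```bash
ls; mkdir -p pics; cat > h.py <<'E'
from station import *
import numpy as np, cv2
from scipy.spatial.transform import Rotation as R
def shot(n,save=None):
    f=grab_frame(n)
    if save: cv2.imwrite('pics/'+save,f['img'][:,:,::-1])
    return f
def ray(f,u,v):
    T=np.array(f['world_from_camera']);d=np.array([(u-f['cx'])/f['fx'],-(v-f['cy'])/f['fy'],-1.])
    return T[:3,3],T[:3,:3]@d
def onz(f,u,v,z):
    o,d=ray(f,u,v);return o+d*(z-o[2])/d[2]
def proj(f,p):
    T=np.array(f['world_from_camera']);c=T[:3,:3].T@(np.array(p,float)-T[:3,3])
    return f['cx']+f['fx']*c[0]/-c[2], f['cy']-f['fy']*c[1]/-c[2]
E
python3 - <<'E'
from h import *
s=get_state()
for k in s: print(k,np.round(s[k],3) if s[k] is not None else None)
print(R.from_rotvec(s['tcp_rot']).as_matrix().round(3))
for n in('top','side'):
    f=shot(n,n+'0.png');print({k:f[k] for k in f if k!='img'})
E
```

```text
pics
time 0.0
joint_pos [-1.442  0.435  0.025  1.574 -0.012  1.134 -0.075]
joint_vel [ 0.002 -0.    -0.001 -0.    -0.    -0.001  0.001]
effort [-1.0000e-03 -6.6786e+01  9.8500e-01 -3.1446e+01 -6.1000e-02  4.3000e-02
  0.0000e+00]
tool_pos [143.541 607.762 225.946]
tcp_rot [-3.63e-01 -3.12e+00  2.00e-03]
ft_force [0.937 0.568 0.083]
ft_torque [-0.032 -0.025 -0.028]
finger_force 0.0
width 92.008
[[-0.973  0.23  -0.   ]
 [ 0.23   0.973 -0.002]
 [-0.    -0.002 -1.   ]]
{'fx': 490.7684629568775, 'fy': 490.7684629568775, 'cx': 319.34544255346003, 'cy': 241.47125588126758, 'world_from_camera': array([[ 1.70955972e-02,  9.94824172e-01, -1.00162902e-01,
         4.05947506e+02],
       [-9.99685862e-01,  1.88430710e-02,  1.65262346e-02,
         4.67351903e+01],
       [ 1.83280744e-02,  9.98489115e-02,  9.94833793e-01,
         9.47102056e+02],
       [ 0.00000000e+00,  0.00000000e+00,  0.00000000e+00,
         1.00000000e+00]])}
{'fx': 522.7960900565423, 'fy': 522.7960900565423, 'cx': 317.16273744639005, 'cy': 236.4156985773283, 'world_from_camera': array([[ 9.53057787e-01,  2.00198222e-01, -2.27159692e-01,
         2.68246790e+02],
       [-3.02779773e-01,  6.35810522e-01, -7.09978442e-01,
        -7.25812337e+02],
       [ 2.29410104e-03,  7.45429844e-01,  6.66580142e-01,
         7.88931973e+02],
       [ 0.00000000e+00,  0.00000000e+00,  0.00000000e+00,
         1.00000000e+00]])}
```

View pics/top0.png

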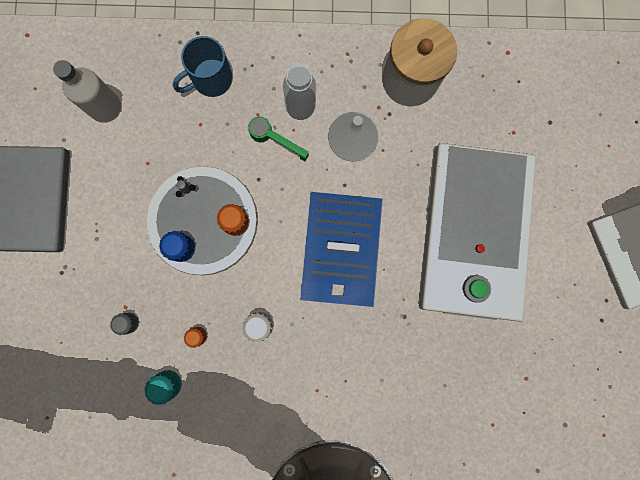

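View pics/side0.png

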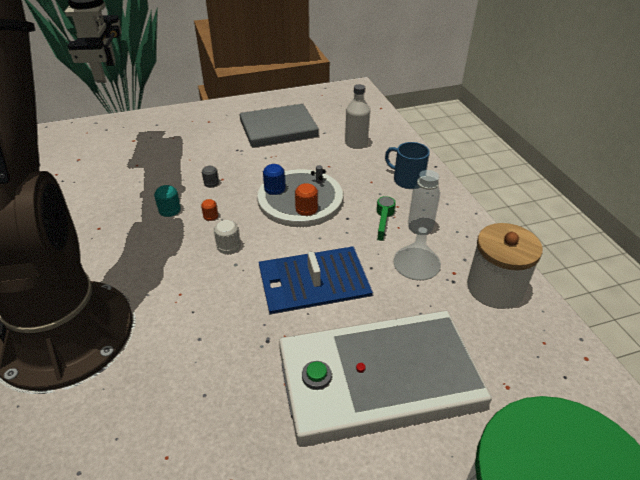

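The top view shows the orange candidates for cap0: the big one on the stand (232,219) and a small one on the counter (195,337). The lookalikes are white (257,327), grey (123,324) and turquoise (162,388). I choose the large orange one on the stand. The blue cap is at (177,246), the third peg (183,187) is empty, and there is no yellow cap. The plate hole is at (338,290), the fin at (343,247), the pin at (480,249) and the button at (479,288).

```bash
cat >> h.py <<'E'
def blobs(f,lo,hi,mn=15):
    h=cv2.cvtColor(f['img'],cv2.COLOR_RGB2HSV);m=cv2.inRange(h,lo,hi)
    n,l,s,c=cv2.connectedComponentsWithStats(m)
    return [(tuple(c[i].round(1)),int(s[i,4]),l==i) for i in range(1,n) if s[i,4]>=mn]
def tri(a,b):
    (o1,d1),(o2,d2)=a,b
    A=np.stack([d1,-d2],1);t=np.linalg.lstsq(A,o2-o1,rcond=None)[0]
    p,q=o1+t[0]*d1,o2+t[1]*d2
    return (p+q)/2,np.linalg.norm(p-q)
def rect(f,mask,z):
    c=max(cv2.findContours(mask.astype('uint8'),0,1)[0],key=cv2.contourArea)[:,0]
    w=np.array([onz(f,u,v,z)[:2] for u,v in c],np.float32)
    return cv2.minAreaRect(w)
C=dict(blue=((105,120,40),(125,255,255)),orange=((3,180,90),(16,255,255)),red=((0,180,80),(2,255,255)),green=((50,150,60),(75,255,255)))
E
python3 - <<'E'
from h import *
F={n:shot(n) for n in('top','side')}
for n in F:
  for k in C: print(n,k,[(b[0],b[1]) for b in blobs(F[n],*C[k])])
t=F['top'];b=max(blobs(t,*C['blue']),key=lambda b:b[1]);print('plate',rect(t,b[2],10))
g=cv2.cvtColor(t['img'],cv2.COLOR_RGB2HSV)
print('fin,hole,deckgrey,white,pegs',g[247,343],g[290,338],g[200,480],g[300,440],g[300,400])
cv2.imwrite('pics/crop.png',cv2.resize(t['img'][150:320,130:300,::-1],None,fx=3,fy=3))
h=cv2.inRange(g,(0,0,190),(179,40,255))
n,l,s,c=cv2.connectedComponentsWithStats(h)
for i in range(1,n):
  if s[i,4]>60: print(s[i],c[i].round(1))
E
```

```text
top blue [((np.float64(340.9), np.float64(250.6)), 6234), ((np.float64(176.2), np.float64(246.1)), 789)]
top orange [((np.float64(230.8), np.float64(217.7)), 604), ((np.float64(192.9), np.float64(337.3)), 229)]
top red [((np.float64(480.2), np.float64(248.0)), 43)]
top green [((np.float64(281.8), np.float64(139.5)), 265), ((np.float64(251.8), np.float64(132.2)), 26), ((np.float64(481.0), np.float64(288.1)), 114)]
side blue [((np.float64(273.7), np.float64(178.9)), 549), ((np.float64(311.2), np.float64(279.7)), 3923)]
side orange [((np.float64(305.9), np.float64(190.9)), 251), ((np.float64(208.3), np.float64(204.1)), 106)]
side red [((np.float64(360.6), np.float64(366.4)), 51)]
side green [((np.float64(383.3), np.float64(216.4)), 163), ((np.float64(316.2), np.float64(370.2)), 270), ((np.float64(555.6), np.float64(443.7)), 11049)]
plate ((488.0625305175781, -11.063583374023438), (138.38494873046875, 209.2361297607422), 85.54991149902344)
fin,hole,deckgrey,white,pegs [108  13 201] [ 17  27 179] [ 30   4 124] [106  14 196] [ 13  23 177]
[ 424  144  111  176 5846] [475.  264.3]
[ 147  167  109  107 2488] [203.3 220.1]
[ 594  216   46   92 1135] [618.5 259.3]
[328 242  31   9 198] [343.  246.2]
[246 318  21  21 341] [255.7 327.8]
```

View pics/crop.png

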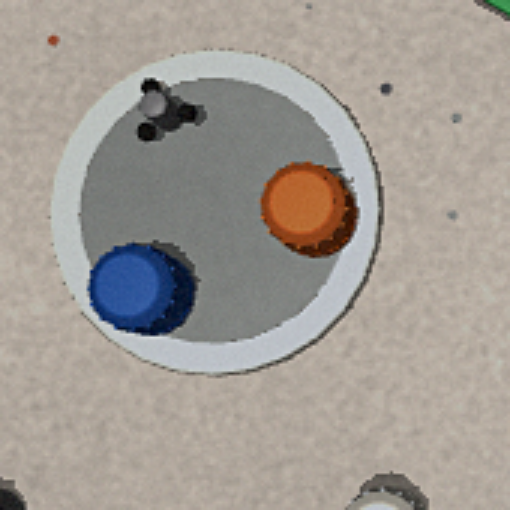

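The crop shows the large orange cap at crop (303,205), which is image (231,218), seated on its peg. The blue cap and the empty peg are also on the stand.

```bash
python3 - <<'E'
from h import *
F={n:shot(n) for n in('top','side')};t=F['top'];sd=F['side']
b=max(blobs(t,*C['blue']),key=lambda b:b[1]);r=rect(t,b[2],10);bp=cv2.boxPoints(r);print('plate corners',bp.round(1).tolist())
w=sorted(blobs(t,(0,0,190),(179,40,255),60),key=lambda b:-b[1])
r=rect(t,w[0][2],40);print('base z40',r, cv2.boxPoints(r).round(1).tolist())
print('stand z20',[ [round(float(x),1) for x in q] for q in [cv2.minEnclosingCircle(np.array([onz(t,u,v,20)[:2] for u,v in max(cv2.findContours(w[1][2].astype('uint8'),0,1)[0],key=cv2.contourArea)[:,0]],np.float32))[0]]], 'rad',cv2.minEnclosingCircle(np.array([onz(t,u,v,20)[:2] for u,v in max(cv2.findContours(w[1][2].astype('uint8'),0,1)[0],key=cv2.contourArea)[:,0]],np.float32))[1])
fin=[x for x in w if abs(x[0][0]-343)<4][0];print('fin z55',onz(t,*fin[0],55), rect(t,fin[2],55))
print('hole z10',onz(t,338,290,10))
print('pin tri',tri(ray(t,480.2,248),ray(sd,360.6,366.4)),'z48',onz(t,480.2,248,48),onz(sd,360.6,366.4,47))
print('button tri',tri(ray(t,480,288.1),ray(sd,316.5,370.7)),[onz(t,480,288.1,z) for z in (45,55)])
for k,uv in (('orange',(231,217.5)),('blue',(174,245))): print(k,onz(t,*uv,80))
print('peg', onz(t,181.5,184.5,66))
E
```

```text
plate corners [[378.3999938964844, -72.0], [587.0, -88.19999694824219], [597.7000122070312, 50.099998474121094], [389.1000061035156, 66.30000305175781]]
base z40 ((524.1460571289062, -269.1666259765625), (181.93734741210938, 312.37799072265625), 84.0756607055664) [[359.3999938964844, -343.5], [670.0999755859375, -375.79998779296875], [688.9000244140625, -194.8000030517578], [378.20001220703125, -162.60000610351562]]
stand z20 [[536.5, 257.4]] rad 103.72730255126953
fin z55 [487.72038426 -11.45307777  55.        ] ((487.74188232421875, -11.404975891113281), (55.808841705322266, 11.737625122070312), 86.29814147949219)
hole z10 [408.2261599   -5.89548516  10.        ]
pin tri (array([ 490.94533047, -266.70410236,   46.71162386]), np.float64(1.7442790864683124)) z48 [ 489.97035696 -266.02577202   48.        ] [ 491.74244711 -266.97581434   47.        ]
button tri (array([ 416.28888917, -260.62971536,   59.36705772]), np.float64(0.7088285506510967)) [array([ 416.10352467, -265.52563531,   45.        ]), array([ 415.99094296, -262.06415528,   55.        ])]
orange [533.12195899 190.21283833  80.        ]
blue [482.1317695  288.76995412  80.        ]
peg [593.90653159 284.26207443  66.        ]
```

>>> play_rows([
  [[0,0,0],[0,0,0.14],1],
  [[0,0,0],[0,0,0.14],1],
  [[0,0,0],[0,0,0.14],1],
  [[0,0,0],[0,0,0.14],1],
  [[0,0,0],[0,0,0.14],1],
  [[0,0,0],[0,0,0.14],1],
  [[0,0,0],[0,0,0.14],1],
  [[0,0,0],[0,0,0.14],1],
])

```text
time: 1.1
tool_pos: [143.5, 608.2, 226.7]
tcp_rot: [1.972, 2.445, -0.0]
ft_force: [0.4, 0.0, -0.3]
width: 92.2
finger_force: 0.0
```

>>> play_rows([
  [[0,0,0],[0,0,0.148],1],
  [[0,0,0],[0,0,0.148],1],
  [[-37,24.5,0],[0,0,0],1],
  [[-37,24.5,0],[0,0,0],1],
  [[-37,24.5,0],[0,0,0],1],
  [[-37,24.5,0],[0,0,0],1],
  [[-37,24.5,0],[0,0,0],1],
  [[-37,24.5,0],[0,0,0],1],
])

```text
time: 1.9
tool_pos: [273.7, 374.0, 226.8]
tcp_rot: [-2.305, -2.134, -0.001]
ft_force: [1.3, 0.1, 0.6]
width: 91.8
finger_force: 0.0
```

>>> play_rows([
  [[-37,24.5,0],[0,0,0],1],
  [[-37,24.5,0],[0,0,0],1],
  [[-37,24.5,0],[0,0,0],1],
  [[-37,24.5,0],[0,0,0],1],
  [[-37,24.5,0],[0,0,0],1],
  [[-37,24.5,0],[0,0,0],1],
  [[0,0,0],[0,0,0],1],
  [[0,0,0],[0,0,0],1],
])

```text
time: 2.7
tool_pos: [402.8, 142.2, 226.9]
tcp_rot: [-2.308, -2.131, -0.001]
ft_force: [-1.0, 0.2, 0.1]
width: 92.2
finger_force: 0.0
```

```bash
cat >> h.py <<'E'
def rep():
    s=get_state();M=R.from_rotvec(s['tcp_rot']).as_matrix()
    print('t',round(s['time'],2),'p',np.round(s['tool_pos'],1),'yawY',round(np.degrees(np.arctan2(M[1,1],M[0,1])),2),'z',M[:,2].round(3),'F',np.round(s['ft_force'],1),'w',round(s['width'],1),'ff',s['finger_force'],'q',np.round(s['joint_pos'],2))
    return s,M
def go(x,y,z,yaw=None):
    s,M=rep();y0=np.arctan2(M[1,1],M[0,1]);yw=y0 if yaw is None else np.radians(yaw)
    a=(yw-y0+np.pi/2)%np.pi-np.pi/2
    d=np.array([x,y,z])-s['tool_pos'];yw=y0+a
    print('turn wz %.3f then'%-a,'shift now-axes',(M.T@d).round(1),'after-turn axes',np.round([-np.sin(yw)*d[0]+np.cos(yw)*d[1],np.cos(yw)*d[0]+np.sin(yw)*d[1],-d[2]],1),'len',np.linalg.norm(d).round(0))
E
python3 - <<'E'
from h import *
t=shot('top')
try:
  b=max(blobs(t,*C['blue']),key=lambda b:b[1]);r=rect(t,b[2],10);bp=cv2.boxPoints(r);print('plate',r)
except Exception as e:print(e)
g=sorted(blobs(t,(0,0,100),(60,12,150),500),key=lambda b:-b[1])
for x in g[:3]:print(x[0],x[1],rect(t,x[2],40))
go(488,-11.2,90,-4.44)
E
```

```text
plate ((488.0625305175781, -11.063583374023438), (138.38494873046875, 209.2361297607422), 85.54991149902344)
(np.float64(24.8), np.float64(188.8)) 3018 ((571.8231811523438, 566.5121459960938), (195.17234802246094, 116.44439697265625), 4.654874324798584)
t 2.75 p [402.4 143.3 226.7] yawY -4.44 z [-0.  0. -1.] F [-0.1  1.4 -0.3] w 91.5 ff 0.0 q [-1.05  0.1   0.65  2.06 -0.07  1.   -0.44]
turn wz -0.000 then shift now-axes [-147.5   97.4  136.7] after-turn axes [-147.4   97.3  136.7] len 223.0
```

>>> play_rows([
  [[-37,24.4,0],[0,0,0],1],
  [[-37,24.4,0],[0,0,0],1],
  [[-37,24.4,10],[0,0,0],1],
  [[-36.5,24.2,20],[0,0,0],1],
  [[0,0,35],[0,0,0],1],
  [[0,0,35],[0,0,0],1],
  [[0,0,30],[0,0,0],1],
  [[0,0,0],[0,0,0],1],
])

```text
time: 3.55
tool_pos: [485.6, -9.9, 93.6]
tcp_rot: [-2.3, -2.134, 0.008]
ft_force: [-0.8, -0.6, 0.3]
width: 92.0
finger_force: 0.0
```

```bash
python3 - <<'E'
from h import *
t=shot('top','a1.png')
go(488,-11.2,20,-4.44)
E
```

```text
t 3.6 p [487.  -10.3  95.6] yawY -4.31 z [-0.004 -0.    -1.   ] F [0.4 0.1 0.2] w 91.8 ff 0.0 q [-0.59  0.44  0.66  2.09 -0.39  0.74  0.25]
turn wz 0.002 then shift now-axes [-0.7  1.4 75.6] after-turn axes [-0.8  1.1 75.6] len 76.0
```

View pics/a1.png

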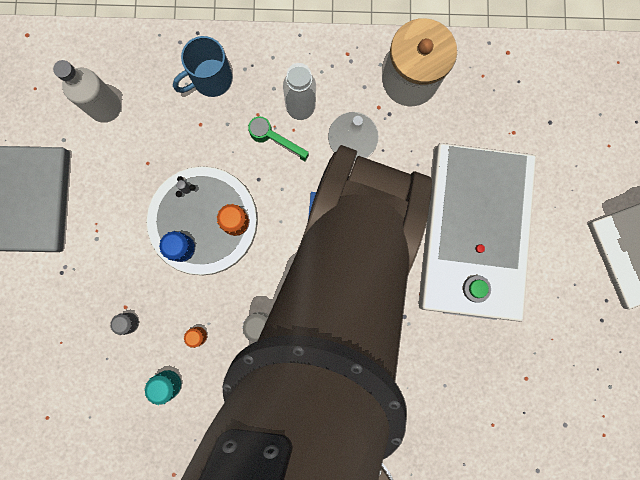

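The arm covers the plate in this view, while the base, pin (480,248) and caps are still visible and unmoved.

>>> play_rows([
  [[-0.7,1.2,25],[0,0,0],1],
  [[0,0,25],[0,0,0],1],
  [[0,0,18],[0,0,0],1],
  [[0,0,7],[0,0,0],1],
  [[0,0,0],[0,0,0],1],
  [[0,0,0],[0,0,0],0.6],
  [[0,0,0],[0,0,0],0.3],
  [[0,0,0],[0,0,0],0],
])

```text
time: 4.4
tool_pos: [490.1, -12.2, 22.6]
tcp_rot: [2.305, 2.134, 0.002]
ft_force: [-0.9, -0.3, -0.5]
width: 72.3
finger_force: 0.0
```

>>> play_rows([
  [[0,0,0],[0,0,0],0],
  [[0,0,0],[0,0,0],0],
  [[0,0,0],[0,0,0],0],
  [[0,0,0],[0,0,0],0],
])

```text
time: 4.8
tool_pos: [489.4, -12.4, 21.7]
tcp_rot: [-2.305, -2.134, 0.0]
ft_force: [0.7, -0.8, 0.0]
width: 40.3
finger_force: 0.0
```

```bash
python3 - <<'E'
from h import *
rep()
E
```

```text
t 4.8 p [489.4 -12.4  21.7] yawY -4.42 z [-0.  0. -1.] F [ 0.7 -0.8  0. ] w 40.3 ff 0.0 q [-0.48  0.56  0.55  2.14 -0.53  0.58  0.37]
```

>>> play_rows([
  [[0,0,0],[0,0,0],0],
  [[0,0,0],[0,0,0],0],
  [[0,0,0],[0,0,0],0],
  [[0,0,0],[0,0,0],0],
  [[0,0,0],[0,0,0],0],
  [[0,0,0],[0,0,0],0],
])

```text
time: 5.4
tool_pos: [489.1, -12.4, 21.6]
tcp_rot: [-2.305, -2.134, 0.0]
ft_force: [-1.1, 0.8, -0.4]
width: 13.8
finger_force: 30.0
```

>>> play_rows([
  [[0,0,-10],[0,0,0],0],
  [[0,0,-20],[0,0,0],0],
  [[0,0,-25],[0,0,0],0],
  [[0,0,-20],[0,0,0],0],
  [[0,0,0],[0,0,0],0],
  [[0,0,0],[0,0,0],0],
  [[0,0,0],[0,0,0],0],
])

```text
time: 6.1
tool_pos: [488.9, -12.2, 96.1]
tcp_rot: [-2.305, -2.134, 0.001]
ft_force: [-0.8, -0.4, -3.3]
width: 14.3
finger_force: 30.0
```

```bash
python3 - <<'E'
from h import *
rep()
for n in('top','side'): shot(n,'lift_%s.png'%n)
t=shot('side');b=max(blobs(t,*C['blue']),key=lambda b:b[1]);print('plate',b[0],b[1],[ (round(z),rect(t,b[2],z)) for z in (75,)])
E
```

```text
t 6.1 p [488.9 -12.2  96.1] yawY -4.4 z [-0.001  0.    -1.   ] F [-0.8 -0.4 -3.3] w 14.3 ff 29.999471604824066 q [-0.59  0.44  0.67  2.09 -0.4   0.74  0.26]
plate (np.float64(312.1), np.float64(256.6)) 3831 [(75, ((492.3937683105469, -5.900886535644531), (149.7816619873047, 211.17120361328125), 85.83145141601562))]
```

View pics/lift_side.png

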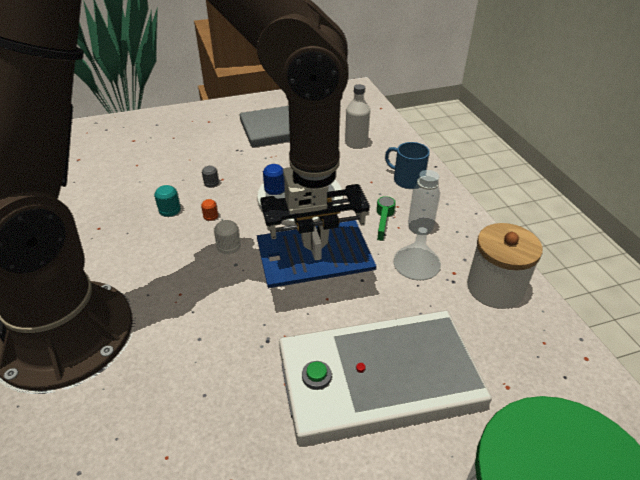

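The side view shows the plate hanging level from the fin, with its hole end towards the robot. The pin is at (360,367).

```bash
python3 - <<'E'
from h import *
f=shot('top');im=cv2.imread('pics/top0.png')
m=np.zeros((482,642),np.uint8);cv2.floodFill(im.copy(),m,(480,200),0,(12,)*3,(12,)*3,4|(255<<8)|cv2.FLOODFILL_MASK_ONLY|cv2.FLOODFILL_FIXED_RANGE)
m=m[1:-1,1:-1];print(m.astype(bool).sum());print('grey z40',rect(f,m>0,40))
from h import *
im2=im[:,:,::-1];h=cv2.cvtColor(np.ascontiguousarray(im2),cv2.COLOR_RGB2HSV)
for y in (-5,-5.5,-6):
  a=np.radians(y);pin=np.array([490.4,-266.4]);p=pin+80*np.array([np.cos(a),np.sin(a)]);print(y,p.round(1), 'base',(pin+35*np.array([np.cos(a),np.sin(a)])).round(1))
go(570,-275.2,96,-5.6)
E
```

```text
8775
grey z40 ((569.7462158203125, -274.94537353515625), (149.87261962890625, 217.3824462890625), 84.00619506835938)
-5 [ 570.1 -273.4] base [ 525.3 -269.5]
-5.5 [ 570.  -274.1] base [ 525.2 -269.8]
-6 [ 570.  -274.8] base [ 525.2 -270.1]
t 6.3 p [489.  -12.5  96.1] yawY -4.42 z [-0.001 -0.    -1.   ] F [-1.   0.2 -1.9] w 13.9 ff 29.999590516090393 q [-0.58  0.44  0.67  2.09 -0.4   0.74  0.26]
turn wz 0.021 then shift now-axes [-2.557e+02  1.011e+02  1.000e-01] after-turn axes [-2.535e+02  1.063e+02  1.000e-01] len 275.0
```

>>> play_rows([
  [[0,0,-10],[0,0,0.027],0],
  [[-34,14.5,0],[0,0,0],0],
  [[-38,16,0],[0,0,0],0],
  [[-40,17,0],[0,0,0],0],
  [[-40,17,0],[0,0,0],0],
  [[-40,17,0],[0,0,0],0],
  [[-36,15.5,0],[0,0,0],0],
  [[-25.7,11,0],[0,0,0],0],
])

```text
time: 7.1
tool_pos: [570.3, -279.3, 106.1]
tcp_rot: [2.336, 2.1, -0.002]
ft_force: [-0.3, -0.9, -0.2]
width: 13.6
finger_force: 30.0
```

>>> play_rows([
  [[0,0,0],[0,0,0],0],
  [[0,0,0],[0,0,0],0],
  [[0,0,0],[0,0,0],0],
  [[0,0,0],[0,0,0],0],
])

```text
time: 7.5
tool_pos: [570.5, -274.2, 106.4]
tcp_rot: [-2.331, -2.104, -0.001]
ft_force: [-0.4, 0.6, -2.3]
width: 13.8
finger_force: 30.0
```

```bash
python3 - <<'E'
from h import *
go(570,-276,71.6,-5.97)
E
```

```text
t 7.5 p [ 570.5 -274.2  106.4] yawY -5.87 z [-0.001  0.001 -1.   ] F [-0.4  0.6 -2.3] w 13.8 ff 29.99952346086502 q [-0.05  0.63  0.64  1.72 -0.45  0.94  0.67]
turn wz 0.002 then shift now-axes [-1.8 -0.3 34.8] after-turn axes [-1.8 -0.3 34.8] len 35.0
```

>>> play_rows([
  [[-1.8,-0.3,15],[0,0,0.002],0],
  [[0,0,12],[0,0,0],0],
  [[0,0,4],[0,0,0],0],
  [[0,0,4],[0,0,0],0],
  [[0,0,4],[0,0,0],0],
  [[0,0,2],[0,0,0],0],
  [[0,0,0],[0,0,0],0],
  [[0,0,0],[0,0,0],0],
])

```text
time: 8.3
tool_pos: [570.1, -277.8, 65.9]
tcp_rot: [2.336, 2.1, 0.0]
ft_force: [-0.3, -0.9, -2.9]
width: 13.9
finger_force: 30.0
```

```bash
python3 - <<'E'
from h import *
rep();t=shot('side')
cv2.imwrite('pics/seat.png',cv2.resize(t['img'][230:460,250:510,::-1],None,fx=2,fy=2))
E
```

```text
t 8.3 p [ 570.1 -277.8   65.9] yawY -6.08 z [ 0. -0. -1.] F [-0.3 -0.9 -2.9] w 13.9 ff 29.9996218085289 q [-0.02  0.68  0.61  1.75 -0.49  0.87  0.7 ]
```

View pics/seat.png

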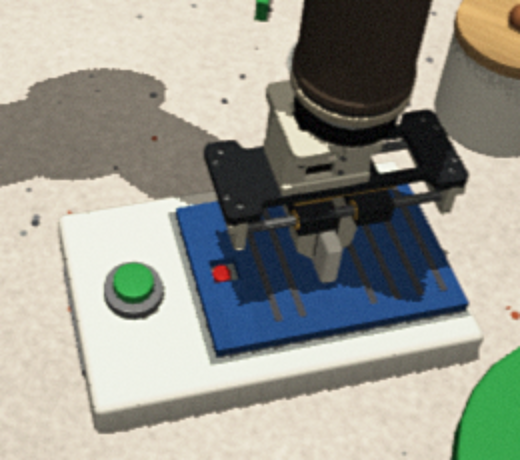

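Crop: the red pin shows inside the hole at (224,272), and there is no contact force yet. I lower it the last few millimetres.

>>> play_rows([
  [[1,0,2],[0,0,0],0],
  [[0,0,2],[0,0,0],0],
  [[0,0,0],[0,0,0],0],
  [[0,0,0],[0,0,0],0],
])

```text
time: 8.75
tool_pos: [570.2, -276.6, 61.7]
tcp_rot: [2.336, 2.101, 0.0]
ft_force: [-0.0, -0.2, -1.8]
width: 13.4
finger_force: 30.0
```

```bash
python3 - <<'E'
from h import *
rep()
E
```

```text
t 8.75 p [ 570.2 -276.6   61.7] yawY -6.07 z [ 0.  0. -1.] F [-0.  -0.2 -1.8] w 13.4 ff 30.00003218650818 q [-0.02  0.68  0.6   1.75 -0.49  0.86  0.7 ]
```

>>> play_rows([
  [[0,0,0],[0,0,0],0.2],
  [[0,0,0],[0,0,0],0.5],
  [[0,0,0],[0,0,0],0.5],
  [[0,0,0],[0,0,0],0.5],
  [[0,0,0],[0,0,0],0.5],
  [[0,0,-10],[0,0,0],0.5],
  [[0,0,-30],[0,0,0],0.6],
  [[0,0,-40],[0,0,0],0.8],
])

```text
time: 9.55
tool_pos: [569.0, -276.1, 141.7]
tcp_rot: [-2.334, -2.098, 0.003]
ft_force: [1.4, -0.1, 0.5]
width: 57.8
finger_force: 0.0
```

>>> play_rows([
  [[0,0,-40],[0,0,0],1],
  [[20,-20,-30],[0,0,0],1],
  [[40,-20,0],[0,0,0],1],
  [[40,-15,0],[0,0,0],1],
  [[40,0,0],[0,0,0],1],
  [[40,0,0],[0,0,0],1],
  [[40,0,0],[0,0,0],1],
  [[30,0,0],[0,0,0],1],
])

```text
time: 10.35
tool_pos: [542.0, -19.5, 212.5]
tcp_rot: [-2.334, -2.102, -0.002]
ft_force: [0.4, -0.4, 0.8]
width: 92.1
finger_force: 0.0
```

```bash
python3 - <<'E'
from h import *
rep();t=shot('top','seated_top.png')
b=max(blobs(t,*C['blue']),key=lambda b:b[1]);print(rect(t,b[2],50))
cv2.imwrite('pics/s2.png',cv2.resize(t['img'][120:340,130:570,::-1],None,fx=1.8,fy=1.8))
E
```

```text
t 10.35 p [542.  -19.5 212.5] yawY -5.98 z [ 0.001  0.001 -1.   ] F [ 0.4 -0.4  0.8] w 92.1 ff 0.0 q [-0.6   0.36  0.72  1.84 -0.27  1.04  0.13]
((569.4351196289062, -285.1883850097656), (117.93167877197266, 209.595703125), 83.88707733154297)
```

View pics/s2.png

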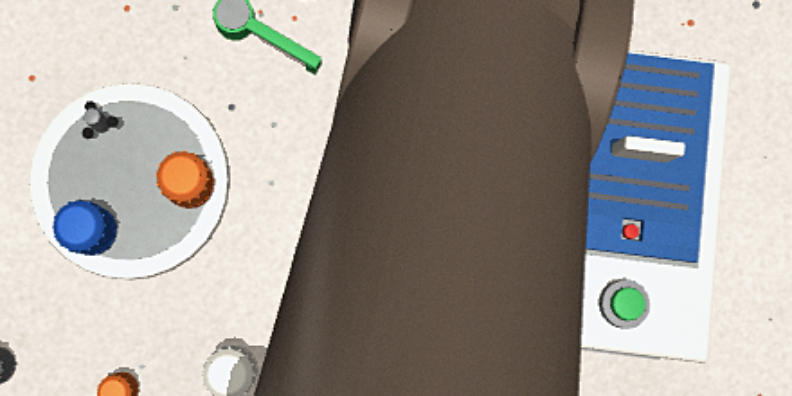

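The plate lies in line on the deck (measured -6.1° against -6.0° for the base), with the pin through the hole at crop (631,231). Next I go to the orange cap; the axis estimate fitted from the three pegs is (533.4,189.5).

>>> play_rows([
  [[35,-5.3,0],[0,0,0],1],
  [[43,-6.3,0],[0,0,0],1],
  [[43,-6.3,0],[0,0,0],1],
  [[43,-6.2,10],[0,0,0],1],
  [[43,-6.2,30],[0,0,0],1],
  [[0,0,40],[0,0,0],1],
  [[0,0,0],[0,0,0],1],
  [[0,0,0],[0,0,0],1],
])

```text
time: 11.2
tool_pos: [534.0, 182.9, 134.2]
tcp_rot: [2.338, 2.098, -0.002]
ft_force: [1.3, -0.5, 0.5]
width: 91.6
finger_force: 0.0
```

```bash
python3 - <<'E'
from h import *
s=shot('side')
b=max(blobs(s,*C['orange']),key=lambda b:b[1])[2]
# silhouette column centre of orange vs projected axis
v,u=np.where(b);print('orange sil u',u.min(),u.max(),(u.min()+u.max())/2,'v',v.min(),v.max())
for p in ((533.4,189.5,82),(533.4,189.5,51),(533.4,189.5,20)):print(np.round(proj(s,p),1))
b2=[x for x in blobs(s,*C['blue']) if x[0][0]<295][0][2];v,u=np.where(b2);print('blue u',u.min(),u.max(),(u.min()+u.max())/2,v.min(),v.max())
for p in ((481.6,289.4,82),(481.6,289.4,51),(481.6,289.4,20)):print(np.round(proj(s,p),1))
go(533.4,189.5,33,-6)
E
```

```text
orange sil u 298 315 306.5 v 184 197
[305.6 188.6]
[305.8 199.5]
[306. 210.]
blue u 263 284 273.5 164 193
[272.6 168.5]
[273.3 179.2]
[274.  189.5]
t 11.25 p [534.9 182.9 135.1] yawY -6.22 z [ 0.002 -0.    -1.   ] F [0.6 0.1 0.3] w 91.4 ff 0.0 q [-0.87  0.48  0.63  1.87 -0.36  0.9  -0.18]
turn wz -0.004 then shift now-axes [  6.4  -2.4 102.1] after-turn axes [  6.4  -2.2 102.1] len 102.0
```

>>> play_rows([
  [[6.4,-2.2,15],[0,0,0],1],
  [[0,0,15],[0,0,0],1],
  [[0,0,0],[0,0,0],1],
  [[0,0,0],[0,0,0],1],
])

```text
time: 11.65
tool_pos: [532.7, 190.7, 104.1]
tcp_rot: [2.337, 2.099, 0.001]
ft_force: [-0.3, -0.5, -0.1]
width: 91.5
finger_force: 0.0
```

```bash
python3 - <<'E'
from h import *
go(533.4,189.5,33,-6)
E
```

```text
t 11.65 p [532.7 190.7 104.1] yawY -6.14 z [ 0.001  0.    -1.   ] F [-0.3 -0.5 -0.1] w 91.5 ff 0.0 q [-0.86  0.52  0.6   1.9  -0.39  0.84 -0.16]
turn wz -0.002 then shift now-axes [-1.1  0.7 71.1] after-turn axes [-1.1  0.8 71.1] len 71.0
```

>>> play_rows([
  [[-0.7,0.7,25],[0,0,0],1],
  [[0,0,25],[0,0,0],1],
  [[0,0,15],[0,0,0],1],
  [[0,0,6],[0,0,0],1],
  [[0,0,0],[0,0,0],1],
  [[0,0,0],[0,0,0],1],
])

```text
time: 12.25
tool_pos: [533.6, 190.4, 33.2]
tcp_rot: [2.336, 2.1, 0.002]
ft_force: [0.3, -0.2, 0.6]
width: 91.5
finger_force: 0.0
```

>>> play_rows([
  [[0,0,0],[0,0,0],0.3],
  [[0,0,0],[0,0,0],0.3],
  [[0,0,0],[0,0,0],0.3],
  [[0,0,0],[0,0,0],0.3],
  [[0,0,0],[0,0,0],0.3],
  [[0,0,0],[0,0,0],0.3],
  [[0,0,0],[0,0,0],0.3],
  [[0,0,0],[0,0,0],0.3],
])

```text
time: 13.05
tool_pos: [532.8, 190.3, 32.4]
tcp_rot: [-2.336, -2.101, 0.0]
ft_force: [-0.0, -0.4, 1.7]
width: 52.0
finger_force: 30.0
```

```bash
python3 - <<'E'
from h import *
rep()
E
```

```text
t 13.05 p [532.8 190.3  32.4] yawY -6.08 z [-0.  0. -1.] F [-0.  -0.4  1.7] w 52.0 ff 30.00024484936148 q [-0.8   0.62  0.53  1.94 -0.47  0.7  -0.09]
```

>>> play_rows([
  [[0,0,0],[0,0,0.12],0.3],
  [[0,0,-0.5],[0,0,0.12],0.3],
  [[0,0,0],[0,0,-0.12],0.3],
  [[0,0,-0.5],[0,0,-0.12],0.3],
  [[0,0,-0.5],[0,0,-0.12],0.3],
  [[0,0,-0.5],[0,0,-0.12],0.3],
])

```text
time: 13.65
tool_pos: [533.1, 190.3, 33.9]
tcp_rot: [2.063, 2.369, 0.0]
ft_force: [2.4, 2.2, -5.5]
width: 51.6
finger_force: 30.0
```

>>> play_rows([
  [[0,0,0],[0,0,0.12],0.3],
  [[0,0,-0.7],[0,0,0.12],0.3],
  [[0,0,-0.7],[0,0,0.12],0.3],
  [[0,0,-0.7],[0,0,0.12],0.3],
])

```text
time: 14.05
tool_pos: [532.5, 190.6, 35.9]
tcp_rot: [-2.574, -1.8, 0.001]
ft_force: [1.1, 1.6, -5.8]
width: 51.6
finger_force: 30.0
```

```bash
python3 - <<'E'
from h import *
s,_=rep();print(np.round(s['ft_torque'],2))
E
```

```text
t 14.05 p [532.5 190.6  35.9] yawY -20.06 z [-0.001 -0.    -1.   ] F [ 1.1  1.6 -5.8] w 51.6 ff 29.99327057506889 q [-0.85  0.63  0.6   1.95 -0.53  0.72 -0.28]
[ 0.08 -0.16  0.34]
```

>>> play_rows([
  [[0,0,0],[0,0,-0.14],0.3],
  [[0,0,0],[0,0,-0.14],0.3],
  [[0,0,0],[0,0,-0.14],0.3],
  [[0,0,0],[0,0,-0.14],0.3],
])

```text
time: 14.45
tool_pos: [533.1, 190.5, 36.3]
tcp_rot: [1.965, 2.451, 0.001]
ft_force: [-2.0, -0.0, -0.7]
width: 52.1
finger_force: 30.0
```

>>> play_rows([
  [[0,0,-0.5],[0,0,0.14],0.3],
  [[0,0,-0.5],[0,0,0.14],0.3],
  [[0,0,-0.5],[0,0,0.14],0.3],
  [[0,0,-0.5],[0,0,0.14],0.3],
])

```text
time: 14.85
tool_pos: [532.5, 190.6, 38.0]
tcp_rot: [-2.575, -1.799, 0.001]
ft_force: [2.1, -0.2, -6.7]
width: 52.1
finger_force: 30.0
```

>>> play_rows([
  [[0,0,-0.5],[0,0,-0.14],0.3],
  [[0,0,-0.5],[0,0,-0.14],0.3],
  [[0,0,-0.5],[0,0,-0.14],0.3],
  [[0,0,-0.5],[0,0,-0.14],0.3],
])

```text
time: 15.25
tool_pos: [533.0, 190.3, 40.0]
tcp_rot: [1.965, 2.451, -0.0]
ft_force: [1.3, 1.5, -5.4]
width: 51.8
finger_force: 30.0
```

>>> play_rows([
  [[0,0,0],[0,0,0.14],0.3],
  [[0,0,-0.6],[0,0,0.14],0.3],
  [[0,0,-0.6],[0,0,0.14],0.3],
  [[0,0,-0.6],[0,0,0.14],0.3],
  [[0,0,0],[0,0,-0.14],0.3],
  [[0,0,-0.6],[0,0,-0.14],0.3],
  [[0,0,-0.6],[0,0,-0.14],0.3],
  [[0,0,-0.6],[0,0,-0.14],0.3],
])

```text
time: 16.05
tool_pos: [533.0, 190.4, 43.6]
tcp_rot: [1.965, 2.451, 0.0]
ft_force: [-0.3, 1.7, -5.5]
width: 51.7
finger_force: 30.0
```

>>> play_rows([
  [[0,0,0],[0,0,0.14],0.3],
  [[0,0,-0.6],[0,0,0.14],0.3],
  [[0,0,-0.6],[0,0,0.14],0.3],
  [[0,0,-0.6],[0,0,0.14],0.3],
  [[0,0,0],[0,0,-0.14],0.3],
  [[0,0,-0.6],[0,0,-0.14],0.3],
  [[0,0,-0.6],[0,0,-0.14],0.3],
  [[0,0,-0.6],[0,0,-0.14],0.3],
])

```text
time: 16.85
tool_pos: [532.9, 190.4, 47.2]
tcp_rot: [1.965, 2.451, -0.0]
ft_force: [1.2, 0.2, -5.6]
width: 51.6
finger_force: 30.0
```

>>> play_rows([
  [[0,0,0],[0,0,0.14],0.3],
  [[0,0,-0.6],[0,0,0.14],0.3],
  [[0,0,-0.6],[0,0,0.14],0.3],
  [[0,0,-0.6],[0,0,0.14],0.3],
  [[0,0,0],[0,0,-0.14],0.3],
  [[0,0,-0.6],[0,0,-0.14],0.3],
  [[0,0,-0.6],[0,0,-0.14],0.3],
  [[0,0,-0.6],[0,0,-0.14],0.3],
])

```text
time: 17.65
tool_pos: [533.0, 190.4, 50.8]
tcp_rot: [1.965, 2.451, 0.0]
ft_force: [0.5, 0.5, -6.3]
width: 51.6
finger_force: 30.0
```

>>> play_rows([
  [[0,0,0],[0,0,0.14],0.3],
  [[0,0,-0.6],[0,0,0.14],0.3],
  [[0,0,-0.6],[0,0,0.14],0.3],
  [[0,0,-0.6],[0,0,0.14],0.3],
  [[0,0,0],[0,0,-0.14],0.3],
  [[0,0,-0.6],[0,0,-0.14],0.3],
  [[0,0,-0.6],[0,0,-0.14],0.3],
  [[0,0,-0.6],[0,0,-0.14],0.3],
])

```text
time: 18.45
tool_pos: [533.2, 190.5, 54.7]
tcp_rot: [1.965, 2.451, 0.001]
ft_force: [-0.3, 1.0, -1.4]
width: 51.6
finger_force: 30.0
```

```bash
python3 - <<'E'
from h import *
rep()
s=shot('side')
for b in blobs(s,*C['orange']):
  v,u=np.where(b[2]);print(b[0],b[1],u.min(),u.max(),v.min(),v.max())
print(proj(s,(532.6,190.3,82)),proj(s,(532.6,190.3,104)))
E
```

```text
t 18.45 p [533.2 190.5  54.7] yawY 12.55 z [ 0.001  0.    -1.   ] F [-0.3  1.  -1.4] w 51.6 ff 29.995450470596552 q [-0.76  0.57  0.46  1.93 -0.37  0.73  0.14]
(np.float64(308.5), np.float64(183.7)) 129 299 316 178 189
(np.float64(208.3), np.float64(204.2)) 108 202 215 200 209
(np.float64(305.19189843374755), np.float64(188.44561968782722)) (np.float64(305.06408375077854), np.float64(180.49636208890405))
```

>>> play_rows([
  [[0,0,0],[0,0,0.14],0.3],
  [[0,0,-0.7],[0,0,0.14],0.3],
  [[0,0,-0.7],[0,0,0.14],0.3],
  [[0,0,-0.7],[0,0,0.14],0.3],
  [[0,0,0],[0,0,-0.14],0.3],
  [[0,0,-0.7],[0,0,-0.14],0.3],
  [[0,0,-0.7],[0,0,-0.14],0.3],
  [[0,0,-0.7],[0,0,-0.14],0.3],
])

```text
time: 19.3
tool_pos: [534.3, 190.8, 59.8]
tcp_rot: [1.967, 2.447, 0.004]
ft_force: [1.5, 1.4, 1.9]
width: 51.7
finger_force: 30.0
```

>>> play_rows([
  [[0,0,0],[0,0,0.14],0.3],
  [[0,0,-0.7],[0,0,0.14],0.3],
  [[0,0,-0.7],[0,0,0.14],0.3],
  [[0,0,-0.7],[0,0,0.14],0.3],
  [[0,0,0],[0,0,-0.14],0.3],
  [[0,0,-0.7],[0,0,-0.14],0.3],
  [[0,0,-0.7],[0,0,-0.14],0.3],
  [[0,0,-0.7],[0,0,-0.14],0.3],
])

```text
time: 20.1
tool_pos: [532.7, 190.2, 63.1]
tcp_rot: [-1.968, -2.449, 0.001]
ft_force: [-0.6, 0.5, -1.6]
width: 51.7
finger_force: 30.0
```

>>> play_rows([
  [[0,0,0],[0,0,0.14],0.3],
  [[0,0,-0.9],[0,0,0.14],0.3],
  [[0,0,-0.9],[0,0,0.14],0.3],
  [[0,0,-0.9],[0,0,0.14],0.3],
  [[0,0,0],[0,0,-0.14],0.3],
  [[0,0,-0.9],[0,0,-0.14],0.3],
  [[0,0,-0.9],[0,0,-0.14],0.3],
  [[0,0,-0.9],[0,0,-0.14],0.3],
])

```text
time: 20.9
tool_pos: [532.7, 190.2, 68.5]
tcp_rot: [-1.968, -2.449, 0.001]
ft_force: [0.4, -0.3, -0.7]
width: 51.8
finger_force: 30.0
```

```bash
python3 - <<'E'
from h import *
rep()
s=shot('side','pull.png');cv2.imwrite('pics/pullc.png',cv2.resize(s['img'][110:250,220:420,::-1],None,fx=3,fy=3))
E
```

```text
t 20.9 p [532.7 190.2  68.5] yawY 12.42 z [-0. -0. -1.] F [ 0.4 -0.3 -0.7] w 51.8 ff 29.995530042797327 q [-0.77  0.55  0.48  1.92 -0.36  0.76  0.12]
```

View pics/pullc.png

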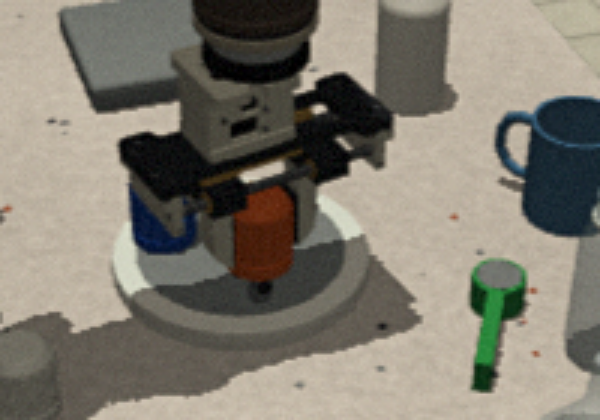

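The crop shows the orange cap (262,235) held clear above the peg bumps, so the grip is free. I lift it and carry it to the plate, aiming for plate-local (65,-38), world (630.6,-319.6).

>>> play_rows([
  [[0,0,-5],[0,0,0.08],0.3],
  [[0,0,-10],[0,0,0.08],0.3],
  [[0,0,-20],[0,0,0.08],0.3],
  [[0,0,-25],[0,0,0.08],0.3],
  [[0,0,-20],[0,0,0],0.3],
  [[-20,6,0],[0,0,0],0.3],
  [[-35,10.6,0],[0,0,0],0.3],
  [[-35,10.6,0],[0,0,0],0.3],
])

```text
time: 21.75
tool_pos: [550.3, 97.7, 148.6]
tcp_rot: [-2.339, -2.096, -0.001]
ft_force: [0.4, 0.1, -1.2]
width: 51.8
finger_force: 30.0
```

>>> play_rows([
  [[-35,10.6,0],[0,0,0],0.3],
  [[-35,10.6,0],[0,0,0],0.3],
  [[-35,10.6,0],[0,0,0],0.3],
  [[-35,10.6,0],[0,0,0],0.3],
  [[-35,10.6,0],[0,0,0],0.3],
  [[-35,10.6,0],[0,0,0],0.3],
  [[-35,10.6,0],[0,0,0],0.3],
  [[-35,10.6,0],[0,0,0],0.3],
])

```text
time: 22.55
tool_pos: [605.1, -190.7, 148.4]
tcp_rot: [-2.341, -2.094, -0.0]
ft_force: [1.2, 0.8, -0.5]
width: 51.8
finger_force: 30.0
```

>>> play_rows([
  [[-35,10.6,0],[0,0,0],0.3],
  [[-35,10.6,0],[0,0,0],0.3],
  [[-35,10.6,0],[0,0,0],0.3],
  [[-22,7,0],[0,0,0],0.3],
  [[0,0,0],[0,0,0],0.3],
  [[0,0,0],[0,0,0],0.3],
  [[0,0,0],[0,0,0],0.3],
])

```text
time: 23.25
tool_pos: [630.4, -318.1, 148.2]
tcp_rot: [-2.335, -2.099, -0.001]
ft_force: [-0.5, 1.0, -2.0]
width: 51.8
finger_force: 30.0
```

```bash
python3 - <<'E'
from h import *
t=shot('top');b=max(blobs(t,*C['blue']),key=lambda b:b[1]);print('plate',b[1],rect(t,b[2],50))
s=shot('side','hov.png')
st=get_state();x,y,z=st['tool_pos']
o=max(blobs(s,*C['orange']),key=lambda b:b[1]);v,u=np.where(o[2]);print('orange',o[0],u.min(),u.max(),v.min(),v.max())
for zz in (z-14,z-12.4,z-10): print('rim lowest v if rim z=',round(zz,1),max(proj(s,(x+26*np.cos(a),y+26*np.sin(a),zz))[1] for a in np.arange(0,6.3,.1)))
go(630.6,-319.6,64,-6)
E
```

```text
plate 6168 ((570.6069946289062, -273.7881164550781), (140.9466552734375, 210.0481719970703), 83.96351623535156)
orange (np.float64(471.6), np.float64(328.7)) 451 485 314 348
rim lowest v if rim z= 134.5 351.3050042185697
rim lowest v if rim z= 136.1 350.6689204208139
rim lowest v if rim z= 138.5 349.71155820829443
t 23.35 p [ 630.6 -318.   148.5] yawY -6.03 z [ 0.     0.001 -1.   ] F [-0.1  0.2 -1. ] w 51.8 ff 29.999948269687593 q [ 0.04  0.69  0.61  1.47 -0.42  1.11  0.62]
turn wz -0.000 then shift now-axes [-1.7  0.1 84.5] after-turn axes [-1.6  0.1 84.5] len 85.0
```

View pics/hov.png

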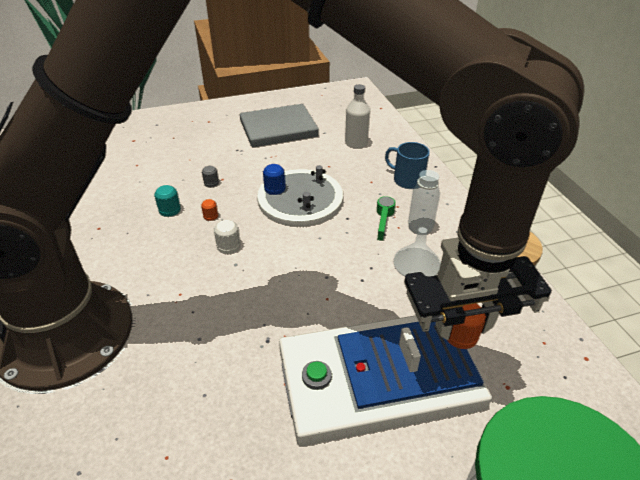

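The side view shows the orange cap held at (468,330) over the free end of the plate, and the pin visible in the hole at (361,367).

>>> play_rows([
  [[-0.4,0,25],[0,0,0],0.3],
  [[0,0,30],[0,0,0],0.3],
  [[0,0,18],[0,0,0],0.3],
  [[0,0,8],[0,0,0],0.3],
  [[0,0,3],[0,0,0],0.3],
  [[0,0,0],[0,0,0],0.3],
  [[0,0,0],[0,0,0],0.3],
])

```text
time: 24.05
tool_pos: [630.8, -320.6, 65.8]
tcp_rot: [2.335, 2.099, 0.001]
ft_force: [-0.2, 0.0, 0.0]
width: 51.8
finger_force: 30.0
```

>>> play_rows([
  [[0,0,1],[0,0,0],0.3],
  [[0,0,0],[0,0,0],0.3],
])

```text
time: 24.25
tool_pos: [630.4, -320.4, 64.2]
tcp_rot: [2.336, 2.1, 0.001]
ft_force: [-0.3, -1.0, -1.0]
width: 51.9
finger_force: 30.0
```

>>> play_rows([
  [[0,0,1],[0,0,0],0.3],
  [[0,0,0],[0,0,0],0.3],
])

```text
time: 24.45
tool_pos: [630.1, -320.3, 62.6]
tcp_rot: [-2.336, -2.1, -0.0]
ft_force: [1.4, 0.2, -0.2]
width: 52.5
finger_force: 30.0
```

>>> play_rows([
  [[1,0,1],[0,0,0],0.3],
  [[0,0,0],[0,0,0],0.3],
])

```text
time: 24.65
tool_pos: [630.2, -320.2, 62.5]
tcp_rot: [2.336, 2.099, -0.001]
ft_force: [-2.8, -1.4, 5.1]
width: 51.6
finger_force: 30.0
```

>>> play_rows([
  [[0,0,1],[0,0,0],0.3],
  [[0,0,0],[0,0,0],0.3],
])

```text
time: 24.85
tool_pos: [630.2, -320.2, 62.4]
tcp_rot: [2.336, 2.099, 0.0]
ft_force: [-4.6, 0.2, 12.9]
width: 51.7
finger_force: 30.0
```

```bash
python3 - <<'E'
from h import *
rep()
E
```

```text
t 24.85 p [ 630.2 -320.2   62.4] yawY -6.11 z [ 0.001 -0.001 -1.   ] F [-4.6  0.2 12.9] w 51.7 ff 30.001783152110875 q [ 0.06  0.77  0.56  1.55 -0.47  0.96  0.67]
```

>>> play_rows([
  [[0,0,-1.2],[0,0,0],0.3],
  [[0,0,0],[0,0,0],0.66],
  [[0,0,0],[0,0,0],0.66],
  [[0,0,0],[0,0,0],0.66],
  [[0,0,-5],[0,0,0],0.66],
  [[0,0,-15],[0,0,0],0.66],
  [[0,0,-30],[0,0,0],0.66],
  [[0,0,-30],[0,0,0],1],
])

```text
time: 25.65
tool_pos: [630.1, -319.4, 143.6]
tcp_rot: [-2.336, -2.1, 0.0]
ft_force: [0.3, 0.3, 0.4]
width: 65.0
finger_force: 0.0
```

>>> play_rows([
  [[0,0,-10],[0,0,0],1],
  [[20,-8,0],[0,0,0],1],
  [[40,-16,0],[0,0,0],1],
  [[40,-16,0],[0,0,0],1],
  [[40,-16,0],[0,0,0],1],
  [[40,-16,0],[0,0,0],1],
  [[40,-16,0],[0,0,0],1],
  [[40,-16,0],[0,0,0],1],
])

```text
time: 26.45
tool_pos: [553.8, -48.1, 152.3]
tcp_rot: [2.336, 2.1, 0.001]
ft_force: [-0.1, 0.8, 0.2]
width: 92.0
finger_force: 0.0
```

```bash
python3 - <<'E'
from h import *
t=shot('top');s=shot('side')
o=max(blobs(s,*C['orange']),key=lambda b:b[1]);v,u=np.where(o[2]);print('side orange',o[0],u.min(),u.max(),v.min(),v.max());print([np.round(proj(s,(630.4,-320,z))) for z in (50,112)])
for x in blobs(t,*C['orange']): print('top orange',x[0],x[1],onz(t,*x[0],105))
b=max(blobs(t,*C['blue']),key=lambda b:b[1]);print(rect(t,b[2],50))
go(481.6,289.4,150,-6)
E
```

```text
side orange (np.float64(457.0), np.float64(349.7)) 441 473 336 363
[array([451., 370.]), array([458., 347.])]
top orange (np.float64(514.4), np.float64(169.4)) 814 [ 624.98137336 -309.08496892  105.        ]
top orange (np.float64(195.2), np.float64(335.8)) 168 [327.10503679 239.13044799 105.        ]
((543.898681640625, -289.00250244140625), (105.21186828613281, 159.51446533203125), 83.77163696289062)
t 26.55 p [553.1 -42.3 151.6] yawY -5.58 z [-0.002  0.004 -1.   ] F [1.4 0.9 0.2] w 91.6 ff 0.0 q [-0.49  0.45  0.65  1.88 -0.34  0.93  0.23]
turn wz 0.007 then shift now-axes [ 323.2 -103.5    3.1] after-turn axes [ 322.4 -105.8    1.6] len 339.0
```

>>> play_rows([
  [[42,-13.8,0],[0,0,0.007],1],
  [[42,-13.8,0],[0,0,0],1],
  [[42,-13.8,0],[0,0,0],1],
  [[42,-13.8,0],[0,0,0],1],
  [[42,-13.8,0],[0,0,0],1],
  [[42,-13.8,0],[0,0,0],1],
  [[42,-13.8,0],[0,0,0],1],
  [[28,-9.2,0],[0,0,0],1],
])

```text
time: 27.35
tool_pos: [484.5, 285.5, 152.2]
tcp_rot: [-2.34, -2.095, -0.002]
ft_force: [0.4, 0.2, 0.2]
width: 92.1
finger_force: 0.0
```

>>> play_rows([
  [[0,0,20],[0,0,0],1],
  [[0,0,20],[0,0,0],1],
  [[0,0,0],[0,0,0],1],
  [[0,0,0],[0,0,0],1],
])

```text
time: 27.75
tool_pos: [485.7, 281.5, 112.3]
tcp_rot: [2.344, 2.091, -0.0]
ft_force: [0.5, -0.8, 1.0]
width: 91.9
finger_force: 0.0
```

```bash
python3 - <<'E'
from h import *
go(481.6,289.4,33,-6)
t=shot('top','load1.png')
for x in blobs(t,*C['orange'],100): print('top orange',x[0],x[1],onz(t,*x[0],90))
for x in blobs(t,*C['blue'],300): print('blue',x[0],x[1])
b=max(blobs(t,*C['blue']),key=lambda b:b[1]);print(rect(t,b[2],50))
E
```

```text
t 27.75 p [485.7 281.5 112.3] yawY -6.53 z [-0. -0. -1.] F [ 0.5 -0.8  1. ] w 91.9 ff 0.0 q [-1.05  0.51  0.6   1.9  -0.37  0.85 -0.37]
turn wz -0.009 then shift now-axes [ 7.4 -4.9 79.3] after-turn axes [ 7.4 -4.9 79.3] len 80.0
top orange (np.float64(517.9), np.float64(166.7)) 612 [ 633.9714674  -321.87031335   90.        ]
top orange (np.float64(193.3), np.float64(337.4)) 256 [322.94833761 245.68481743  90.        ]
blue (np.float64(480.4), np.float64(211.8)) 5909
blue (np.float64(184.5), np.float64(247.8)) 399
((570.7193603515625, -274.01580810546875), (140.93017578125, 209.62957763671875), 83.82520294189453)
```

>>> play_rows([
  [[7.4,-4.9,10],[0,0,-0.009],1],
  [[0,0,5],[0,0,0],1],
  [[0,0,0],[0,0,0],1],
  [[0,0,0],[0,0,0],1],
])

```text
time: 28.2
tool_pos: [481.2, 289.9, 96.8]
tcp_rot: [2.334, 2.103, -0.0]
ft_force: [-0.3, -0.1, 0.6]
width: 92.0
finger_force: 0.0
```

```bash
python3 - <<'E'
from h import *
go(481.6,289.4,33,-6)
E
```

```text
t 28.2 p [481.2 289.9  96.8] yawY -5.96 z [-0. -0. -1.] F [-0.3 -0.1  0.6] w 92.0 ff 0.0 q [-1.05  0.53  0.58  1.91 -0.39  0.82 -0.36]
turn wz 0.001 then shift now-axes [-0.4  0.4 63.8] after-turn axes [-0.4  0.4 63.8] len 64.0
```

>>> play_rows([
  [[-0.4,0.4,25],[0,0,0],1],
  [[0,0,22],[0,0,0],1],
  [[0,0,12],[0,0,0],1],
  [[0,0,5],[0,0,0],1],
  [[0,0,0],[0,0,0],1],
  [[0,0,0],[0,0,0],1],
])

```text
time: 28.8
tool_pos: [482.2, 289.7, 33.5]
tcp_rot: [2.334, 2.103, 0.002]
ft_force: [0.8, 0.8, -0.4]
width: 92.3
finger_force: 0.0
```

>>> play_rows([
  [[0,0,0],[0,0,0],0.3],
  [[0,0,0],[0,0,0],0.3],
  [[0,0,0],[0,0,0],0.3],
  [[0,0,0],[0,0,0],0.3],
  [[0,0,0],[0,0,0],0.3],
  [[0,0,0],[0,0,0],0.3],
  [[0,0,0],[0,0,0],0.3],
  [[0,0,0],[0,0,0],0.3],
])

```text
time: 29.6
tool_pos: [481.3, 289.6, 32.9]
tcp_rot: [-2.334, -2.103, 0.0]
ft_force: [-3.9, -0.2, 3.9]
width: 52.4
finger_force: 30.0
```

>>> play_rows([
  [[0,0,0],[0,0,0.14],0.3],
  [[0,0,0],[0,0,0.14],0.3],
  [[0,0,0],[0,0,-0.14],0.3],
  [[0,0,-0.5],[0,0,-0.14],0.3],
  [[0,0,-0.5],[0,0,-0.14],0.3],
  [[0,0,-0.5],[0,0,-0.14],0.3],
])

```text
time: 30.2
tool_pos: [481.5, 289.5, 33.9]
tcp_rot: [2.011, 2.413, -0.001]
ft_force: [1.4, -0.0, -5.4]
width: 52.1
finger_force: 30.0
```

```bash
python3 - <<'E'
from h import *
rep()
E
```

```text
t 30.2 p [481.5 289.5  33.9] yawY 10.37 z [-0. -0. -1.] F [ 1.4 -0.  -5.4] w 52.1 ff 29.994705822318792 q [-0.94  0.6   0.44  1.95 -0.39  0.68 -0.08]
```

Same as before; I keep the same twist rate.

>>> play_rows([
  [[0,0,0],[0,0,0.14],0.3],
  [[0,0,-0.6],[0,0,0.14],0.3],
  [[0,0,-0.6],[0,0,0.14],0.3],
  [[0,0,-0.6],[0,0,0.14],0.3],
  [[0,0,0],[0,0,-0.14],0.3],
  [[0,0,-0.6],[0,0,-0.14],0.3],
  [[0,0,-0.6],[0,0,-0.14],0.3],
  [[0,0,-0.6],[0,0,-0.14],0.3],
])

```text
time: 31.0
tool_pos: [481.4, 289.4, 37.3]
tcp_rot: [2.011, 2.413, -0.001]
ft_force: [1.4, 0.2, -6.3]
width: 52.4
finger_force: 30.0
```

>>> play_rows([
  [[0,0,0],[0,0,0.14],0.3],
  [[0,0,-0.6],[0,0,0.14],0.3],
  [[0,0,-0.6],[0,0,0.14],0.3],
  [[0,0,-0.6],[0,0,0.14],0.3],
  [[0,0,0],[0,0,-0.14],0.3],
  [[0,0,-0.6],[0,0,-0.14],0.3],
  [[0,0,-0.6],[0,0,-0.14],0.3],
  [[0,0,-0.6],[0,0,-0.14],0.3],
])

```text
time: 31.8
tool_pos: [481.4, 289.5, 40.9]
tcp_rot: [2.011, 2.413, -0.001]
ft_force: [1.2, 0.3, -5.2]
width: 52.0
finger_force: 30.0
```

>>> play_rows([
  [[0,0,0],[0,0,0.14],0.3],
  [[0,0,-0.6],[0,0,0.14],0.3],
  [[0,0,-0.6],[0,0,0.14],0.3],
  [[0,0,-0.6],[0,0,0.14],0.3],
  [[0,0,0],[0,0,-0.14],0.3],
  [[0,0,-0.6],[0,0,-0.14],0.3],
  [[0,0,-0.6],[0,0,-0.14],0.3],
  [[0,0,-0.6],[0,0,-0.14],0.3],
])

```text
time: 32.6
tool_pos: [481.3, 289.5, 44.5]
tcp_rot: [2.011, 2.413, -0.001]
ft_force: [1.7, -0.4, -6.5]
width: 52.2
finger_force: 30.0
```

>>> play_rows([
  [[0,0,0],[0,0,0.14],0.3],
  [[0,0,-0.6],[0,0,0.14],0.3],
  [[0,0,-0.6],[0,0,0.14],0.3],
  [[0,0,-0.6],[0,0,0.14],0.3],
  [[0,0,0],[0,0,-0.14],0.3],
  [[0,0,-0.6],[0,0,-0.14],0.3],
  [[0,0,-0.6],[0,0,-0.14],0.3],
  [[0,0,-0.6],[0,0,-0.14],0.3],
])

```text
time: 33.4
tool_pos: [481.4, 289.4, 48.1]
tcp_rot: [2.011, 2.413, -0.001]
ft_force: [1.1, 0.1, -7.1]
width: 51.9
finger_force: 30.0
```

>>> play_rows([
  [[0,0,0],[0,0,0.14],0.3],
  [[0,0,-0.6],[0,0,0.14],0.3],
  [[0,0,-0.6],[0,0,0.14],0.3],
  [[0,0,-0.6],[0,0,0.14],0.3],
  [[0,0,0],[0,0,-0.14],0.3],
  [[0,0,-0.6],[0,0,-0.14],0.3],
  [[0,0,-0.6],[0,0,-0.14],0.3],
  [[0,0,-0.6],[0,0,-0.14],0.3],
])

```text
time: 34.2
tool_pos: [481.4, 289.4, 51.7]
tcp_rot: [2.011, 2.413, -0.001]
ft_force: [2.2, -0.4, -7.2]
width: 52.4
finger_force: 30.0
```

>>> play_rows([
  [[0,0,0],[0,0,0.14],0.3],
  [[0,0,-0.5],[0,0,0.14],0.3],
  [[0,0,-0.5],[0,0,0.14],0.3],
  [[0,0,-0.5],[0,0,0.14],0.3],
  [[0,0,0],[0,0,-0.14],0.3],
  [[0,0,-0.5],[0,0,-0.14],0.3],
  [[0,0,-0.5],[0,0,-0.14],0.3],
  [[0,0,-0.5],[0,0,-0.14],0.3],
])

```text
time: 35.0
tool_pos: [481.7, 289.7, 55.1]
tcp_rot: [2.011, 2.413, 0.0]
ft_force: [-0.5, 0.8, -0.4]
width: 52.1
finger_force: 30.0
```

>>> play_rows([
  [[0,0,0],[0,0,0.14],0.3],
  [[0,0,-0.5],[0,0,0.14],0.3],
  [[0,0,-0.5],[0,0,0.14],0.3],
  [[0,0,-0.5],[0,0,0.14],0.3],
  [[0,0,0],[0,0,-0.14],0.3],
  [[0,0,-0.5],[0,0,-0.14],0.3],
  [[0,0,-0.5],[0,0,-0.14],0.3],
  [[0,0,-0.5],[0,0,-0.14],0.3],
])

```text
time: 35.8
tool_pos: [482.9, 290.7, 59.4]
tcp_rot: [2.011, 2.413, 0.005]
ft_force: [-0.7, 2.7, 7.7]
width: 52.1
finger_force: 30.0
```

>>> play_rows([
  [[0,0,0],[0,0,0.14],0.3],
  [[0,0,-0.7],[0,0,0.14],0.3],
  [[0,0,-0.7],[0,0,0.14],0.3],
  [[0,0,-0.7],[0,0,0.14],0.3],
  [[0,0,0],[0,0,-0.14],0.3],
  [[0,0,-0.7],[0,0,-0.14],0.3],
  [[0,0,-0.7],[0,0,-0.14],0.3],
  [[0,0,-0.7],[0,0,-0.14],0.3],
])

```text
time: 36.6
tool_pos: [481.9, 289.5, 62.5]
tcp_rot: [2.011, 2.413, 0.0]
ft_force: [0.3, 0.1, 0.5]
width: 52.0
finger_force: 30.0
```

>>> play_rows([
  [[0,0,0],[0,0,0.14],0.3],
  [[0,0,-0.9],[0,0,0.14],0.3],
  [[0,0,-0.9],[0,0,0.14],0.3],
  [[0,0,-0.9],[0,0,0.14],0.3],
  [[0,0,0],[0,0,-0.14],0.3],
  [[0,0,-0.9],[0,0,-0.14],0.3],
  [[0,0,-0.9],[0,0,-0.14],0.3],
  [[0,0,-0.9],[0,0,-0.14],0.3],
])

```text
time: 37.4
tool_pos: [481.8, 289.5, 67.8]
tcp_rot: [2.011, 2.413, 0.0]
ft_force: [-0.8, 0.4, -1.2]
width: 52.3
finger_force: 30.0
```

```bash
python3 - <<'E'
from h import *
rep()
E
```

```text
t 37.4 p [481.8 289.5  67.8] yawY 10.41 z [ 0. -0. -1.] F [-0.8  0.4 -1.2] w 52.3 ff 29.9957055458799 q [-0.97  0.55  0.48  1.93 -0.36  0.75 -0.11]
```

>>> play_rows([
  [[0,0,-5],[0,0,0.072],0.3],
  [[0,0,-10],[0,0,0.072],0.3],
  [[0,0,-20],[0,0,0.072],0.3],
  [[0,0,-25],[0,0,0.07],0.3],
  [[0,0,-20],[0,0,0],0.3],
  [[-23,9.5,0],[0,0,0],0.3],
  [[-35,14.5,0],[0,0,0],0.3],
  [[-35,14.5,0],[0,0,0],0.3],
])

```text
time: 38.2
tool_pos: [509.9, 192.2, 148.0]
tcp_rot: [2.338, 2.098, 0.001]
ft_force: [1.1, -0.3, -0.7]
width: 52.6
finger_force: 30.0
```

>>> play_rows([
  [[-35,14.5,0],[0,0,0],0.3],
  [[-35,14.5,0],[0,0,0],0.3],
  [[-35,14.5,0],[0,0,0],0.3],
  [[-35,14.5,0],[0,0,0],0.3],
  [[-35,14.5,0],[0,0,0],0.3],
  [[-35,14.5,0],[0,0,0],0.3],
  [[-35,14.5,0],[0,0,0],0.3],
  [[-35,14.5,0],[0,0,0],0.3],
])

```text
time: 39.0
tool_pos: [594.5, -99.8, 147.7]
tcp_rot: [2.34, 2.096, -0.0]
ft_force: [-0.1, -0.1, -0.4]
width: 52.0
finger_force: 30.0
```

>>> play_rows([
  [[-35,14.5,0],[0,0,0],0.3],
  [[-35,14.5,0],[0,0,0],0.3],
  [[-35,14.5,0],[0,0,0],0.3],
  [[-35,14.5,0],[0,0,0],0.3],
  [[0,0,0],[0,0,0],0.3],
  [[0,0,0],[0,0,0],0.3],
  [[0,0,0],[0,0,0],0.3],
])

```text
time: 39.7
tool_pos: [636.4, -242.5, 147.4]
tcp_rot: [-2.339, -2.096, -0.0]
ft_force: [-0.3, -0.3, -0.8]
width: 52.1
finger_force: 30.0
```

```bash
python3 - <<'E'
from h import *
go(639.2,-243,66,-6)
s=shot('side','hov2.png');cv2.imwrite('pics/hov2c.png',cv2.resize(s['img'][220:440,270:530,::-1],None,fx=2.5,fy=2.5))
E
```

```text
t 39.7 p [ 636.4 -242.5  147.4] yawY -6.26 z [-0.001  0.001 -1.   ] F [-0.3 -0.3 -0.8] w 52.1 ff 29.99992593191564 q [-0.09  0.65  0.61  1.55 -0.41  1.07  0.52]
turn wz -0.004 then shift now-axes [-0.3  2.9 81.4] after-turn axes [-0.3  2.8 81.4] len 81.0
```

View pics/hov2c.png

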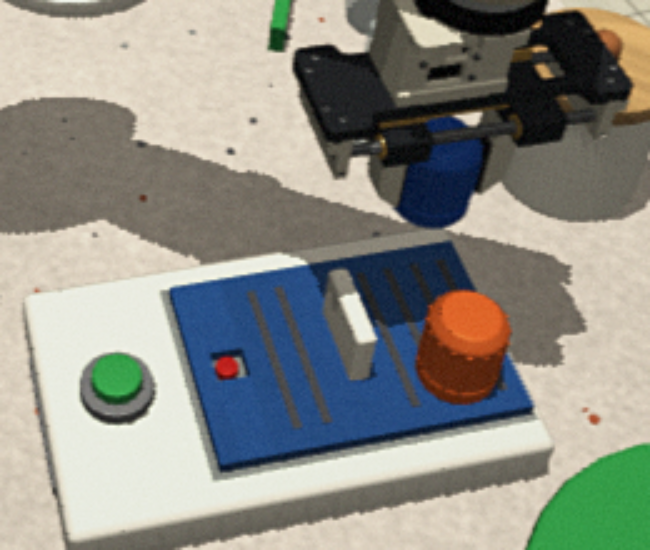

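The orange cap stands upright on the plate at crop (463,345), and the blue cap hangs at (438,180). I place it on the near half.

>>> play_rows([
  [[0,2.6,25],[0,0,-0.004],0.3],
  [[0,0,30],[0,0,0],0.3],
  [[0,0,18],[0,0,0],0.3],
  [[0,0,7],[0,0,0],0.3],
  [[0,0,2],[0,0,0],0.3],
  [[0,0,0],[0,0,0],0.3],
  [[0,0,0],[0,0,0],0.3],
])

```text
time: 40.45
tool_pos: [639.8, -244.1, 67.2]
tcp_rot: [2.335, 2.1, 0.001]
ft_force: [-0.3, -0.7, -0.4]
width: 52.2
finger_force: 30.0
```

>>> play_rows([
  [[0,0,1],[0,0,0],0.3],
  [[0,0,0],[0,0,0],0.3],
])

```text
time: 40.65
tool_pos: [639.3, -244.1, 65.5]
tcp_rot: [2.336, 2.1, 0.001]
ft_force: [-0.6, 0.1, -0.7]
width: 52.2
finger_force: 30.0
```

>>> play_rows([
  [[0,0,1],[0,0,0],0.3],
  [[0,0,0],[0,0,0],0.3],
])

```text
time: 40.85
tool_pos: [639.0, -244.0, 63.9]
tcp_rot: [-2.336, -2.1, -0.0]
ft_force: [0.7, 1.0, -1.3]
width: 52.4
finger_force: 30.0
```

>>> play_rows([
  [[0,0,1],[0,0,0],0.3],
  [[0,0,0],[0,0,0],0.3],
])

```text
time: 41.05
tool_pos: [639.1, -244.0, 63.0]
tcp_rot: [2.336, 2.1, 0.0]
ft_force: [-0.8, 0.8, 0.8]
width: 52.5
finger_force: 30.0
```

>>> play_rows([
  [[0,0,0.6],[0,0,0],0.3],
  [[0,0,0],[0,0,0],0.3],
])

```text
time: 41.25
tool_pos: [639.1, -244.0, 62.9]
tcp_rot: [2.336, 2.1, 0.001]
ft_force: [-2.4, 0.6, 5.7]
width: 52.5
finger_force: 30.0
```

>>> play_rows([
  [[0,0,-0.6],[0,0,0],0.3],
  [[0,0,0],[0,0,0],0.66],
  [[0,0,0],[0,0,0],0.66],
  [[0,0,0],[0,0,0],0.66],
  [[0,0,-5],[0,0,0],0.66],
  [[0,0,-15],[0,0,0],0.66],
  [[0,0,-30],[0,0,0],0.66],
  [[0,0,-30],[0,0,0],0.5],
])

```text
time: 42.05
tool_pos: [638.9, -244.1, 144.7]
tcp_rot: [-2.336, -2.1, 0.0]
ft_force: [-0.1, 0.6, 0.5]
width: 56.5
finger_force: 0.0
```

>>> play_rows([
  [[0,0,-10],[0,0,0],0],
  [[-5,-27,0],[0,0,0],0],
  [[-6,-32,0],[0,0,0],0],
  [[-6,-32,0],[0,0,0],0],
  [[-6,-32,0],[0,0,0],0],
  [[-6,-32,0],[0,0,0],0],
  [[-6,-32,0],[0,0,0],0],
  [[-6,-32,0],[0,0,0],0],
])

```text
time: 42.85
tool_pos: [415.6, -261.6, 153.3]
tcp_rot: [2.336, 2.1, 0.001]
ft_force: [-0.9, 0.0, 1.3]
width: 0.3
finger_force: 0.0
```

>>> play_rows([
  [[0,0,0],[0,0,0],0],
  [[0,0,30],[0,0,0],0],
  [[0,0,0],[0,0,0],0],
  [[0,0,0],[0,0,0],0],
])

```text
time: 43.25
tool_pos: [417.0, -261.5, 123.2]
tcp_rot: [-2.335, -2.1, 0.001]
ft_force: [-0.3, 0.3, -0.1]
width: 0.8
finger_force: 0.0
```

```bash
python3 - <<'E'
from h import *
go(416.2,-261.5,66,-6)
s=shot('side','fin.png');cv2.imwrite('pics/finc.png',cv2.resize(s['img'][200:440,250:530,::-1],None,fx=2.5,fy=2.5))
t=shot('top');b=max(blobs(t,*C['blue']),key=lambda b:b[1]);print(b[1],rect(t,b[2],50))
E
```

```text
t 43.25 p [ 417.  -261.5  123.2] yawY -6.08 z [-0.001  0.    -1.   ] F [-0.3  0.3 -0.1] w 0.8 ff 0.0 q [-0.05  0.39  0.66  2.05 -0.33  0.8   0.7 ]
turn wz -0.001 then shift now-axes [-0.1 -0.7 57.2] after-turn axes [-0.1 -0.8 57.2] len 57.0
5193 ((571.959716796875, -274.2126770019531), (140.60629272460938, 212.8597869873047), 83.71842193603516)
```

View pics/finc.png

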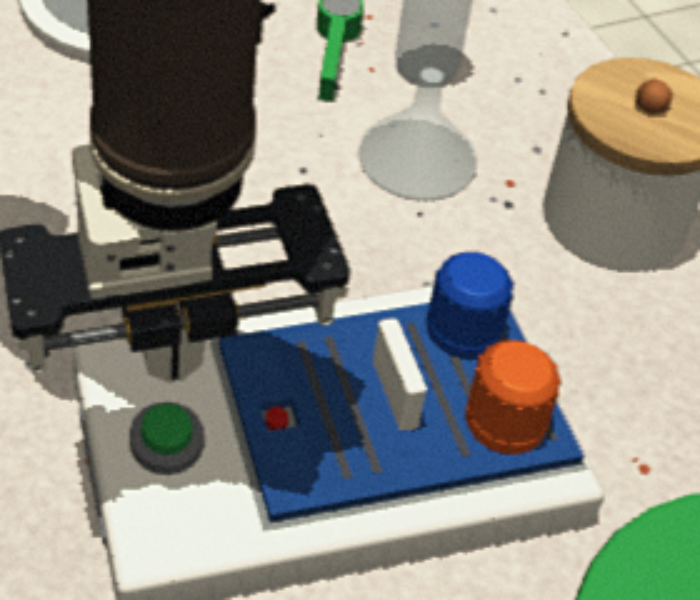

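Both caps stand upright wholly on the plate at crop (470,303) and (512,395), the pin is in the hole (278,417), and the shut fingers are over the button (167,430). Now I press it.

>>> play_rows([
  [[0,-0.7,25],[0,0,0],0],
  [[0,0,20],[0,0,0],0],
  [[0,0,10],[0,0,0],0],
  [[0,0,0],[0,0,0],0],
  [[0,0,0],[0,0,0],0],
])

```text
time: 43.85
tool_pos: [416.7, -261.9, 68.6]
tcp_rot: [2.336, 2.1, 0.0]
ft_force: [0.0, 0.0, 0.8]
width: 0.3
finger_force: 0.0
```

>>> play_rows([
  [[0,0,2],[0,0,0],0],
  [[0,0,2],[0,0,0],0],
  [[0,0,2],[0,0,0],0],
  [[0,0,2],[0,0,0],0],
])

```text
time: 44.25
tool_pos: [416.6, -261.6, 60.1]
tcp_rot: [2.336, 2.1, 0.001]
ft_force: [0.6, -0.1, 2.2]
width: 0.2
finger_force: 1.1
```

>>> play_rows([
  [[0,0,1.5],[0,0,0],0],
  [[0,0,1.5],[0,0,0],0],
  [[0,0,0],[0,0,0],0],
])

```text
time: 44.55
tool_pos: [416.6, -261.6, 56.9]
tcp_rot: [2.336, 2.1, 0.0]
ft_force: [1.3, 0.5, 3.4]
width: 0.2
finger_force: 1.8
```

>>> play_rows([
  [[0,0,1],[0,0,0],0],
  [[0,0,1],[0,0,0],0],
  [[0,0,0],[0,0,0],0],
])

```text
time: 44.85
tool_pos: [416.6, -261.6, 55.9]
tcp_rot: [2.336, 2.1, 0.002]
ft_force: [-2.4, 3.4, 20.5]
width: 0.4
finger_force: 10.6
```

>>> play_rows([
  [[0,0,1],[0,0,0],0],
  [[0,0,0],[0,0,0],0],
  [[0,0,0],[0,0,0],0],
])

```text
time: 45.15
tool_pos: [416.8, -261.7, 55.6]
tcp_rot: [2.336, 2.1, 0.003]
ft_force: [-5.4, 4.5, 33.3]
width: 0.1
finger_force: 16.9
```

The button has bottomed out (hard stop at z≈56). I retreat and verify.

>>> play_rows([
  [[0,0,-5],[0,0,0],0],
  [[0,0,-15],[0,0,0],0],
  [[0,0,-40],[0,0,0],0],
  [[0,0,-40],[0,0,0],0],
  [[40,0,-10],[0,0,0],0],
  [[45,0,0],[0,0,0],0],
  [[45,0,0],[0,0,0],0],
  [[45,0,0],[0,0,0],0],
])

```text
time: 45.95
tool_pos: [434.3, -85.9, 163.9]
tcp_rot: [-2.336, -2.1, 0.0]
ft_force: [0.9, -0.3, 0.3]
width: 0.7
finger_force: 0.0
```

>>> play_rows([
  [[45,0,0],[0,0,0],0],
  [[45,0,0],[0,0,0],0],
  [[30,0,0],[0,0,0],0],
  [[0,0,0],[0,0,0],0],
  [[0,0,0],[0,0,0],0],
])

```text
time: 46.45
tool_pos: [447.0, 32.1, 163.6]
tcp_rot: [-2.334, -2.102, 0.002]
ft_force: [0.1, -0.5, -0.3]
width: 0.4
finger_force: 0.0
```

```bash
python3 - <<'E'
from h import *
rep();t=shot('top','end.png')
b=max(blobs(t,*C['blue']),key=lambda b:b[1]);print(b[1],rect(t,b[2],50))
E
```

```text
t 46.45 p [447.   32.1 163.6] yawY -5.98 z [-0.001 -0.001 -1.   ] F [ 0.1 -0.5 -0.3] w 0.4 ff 0.0 q [-0.71  0.24  0.63  2.1  -0.19  0.85 -0.07]
6181 ((572.041748046875, -274.1597595214844), (140.935546875, 212.81399536132812), 83.82904052734375)
```

View pics/end.png

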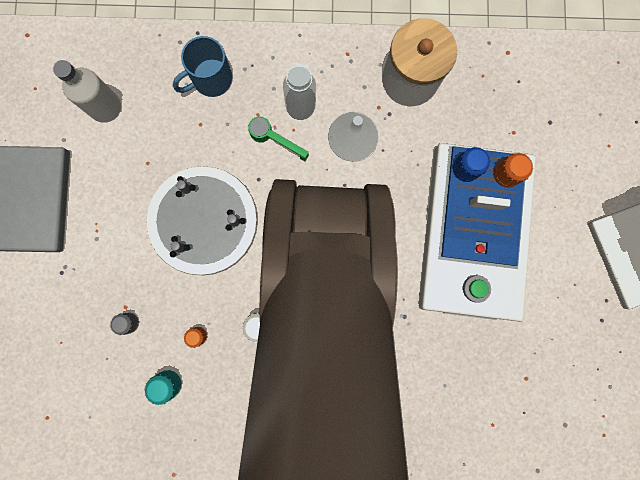

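The stand is empty, both caps are on the plate at (474,163) and (515,168), and the plate is seated and in line with the base. The button has been pressed and the bystanders have not moved.

```bash
python3 -c "
from station import *
print(close_job())"
```

```text
the job is handed in; nothing more can be done
None
```

The job is done and handed in: the rack plate is seated over the pin, the orange and blue caps (there was no yellow one) stand upright on it, the start button was pressed to its stop, and the bottle, scoop and funnel were not touched.

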